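Refit the burner rings and hold the cartridge flap open

TASK

Get the portable gas stove ready for a fresh cartridge: with its flap still shut, put the wide brass ring over the burner's centre post, fully home, and then the narrower dark ring over the same post, fully home on top of it, and let go of both. Then lift the yellow cartridge flap, which springs shut by itself, and hold it steady with the fingers at 50 degrees open (shut is 0); the program finishes while still holding it there. Leave everything else on the table where it stands.

Things in the scene. Friction and masses are not known exactly. Their poses are not given: they have to be found in the camera images.
- stove: green portable gas stove, 260 (x) x 340 (y) x 85 mm high, fixed to the table; origin at the centre of its underside; its front with the chrome knob faces its -x. Burner on its top in the +y half, cartridge bay under the yellow flap in the -y half
- seat (a point): burner seat: centre of the top of the dark burner pedestal (48 mm across, 14 mm above the stove's top, 99 mm above the table). A steel centre post 14 mm across rises 42 mm from this point, its top 8 mm tapered to 6 mm across. A ring is home when its underside is here, or on the ring below. Axes as the stove's
- wide_ring: loose brass ring, 60 mm outside, 18 mm hole, 14 mm thick, about 0.2 kg, lying flat on the table; origin at the centre of its underside, z along its axis
- narrow_ring: loose dark steel ring, 44 mm outside, 18 mm hole, 14 mm thick, about 0.11 kg, lying flat on the table; origin at the centre of its underside, z along its axis
- flap (a joint): angle of the yellow cartridge flap, rad: 0 shut (as it starts), 0.873 is 50 degrees open, stop at 1.4. The flap is a panel 190 mm long from the hinge, 124 mm wide, 4 mm thick, about 0.25 kg; gravity and a weak spring always pull it shut (about 2 N at the handle)
- flap_handle (a point): middle of the flap's round steel bar handle, 10 mm thick, lying parallel to the hinge, 165 mm from the hinge along the flap, bar axis 49 mm above the hinge level (45 mm above the flap's face) when shut; about 74 mm clear between its two end posts. It moves with the flap; its axes are the flap's: y along the bar and hinge
- flap_hinge (a point): middle of the flap's hinge, at the flap's far (stove +x) edge, 86 mm above the table; hinge axis along the stove's y. Opening turns the handle up and then away towards the stove's +x (a positive turn about the stove's +y)
- saucepan: steel saucepan with short black handle, 150 mm across, 80 mm high, stands to the left of the stove; bystander, origin under its centre
- yellow_mug: yellow plastic mug, 76 mm across, 90 mm high; bystander, origin under its centre
- purple_mug: purple plastic mug, 76 mm across, 90 mm high; bystander, origin under its centre
- saucer: white ceramic saucer, 140 mm across, 18 mm high; bystander, origin under its centre
- canister: closed aluminium gas canister, 68 mm across, 170 mm high, upright; bystander, origin under its centre
Not all that is in view belongs to the job. Of the things that look like the wide_ring, the smallest one is meant.

How it is judged:
On the way, in this order (a step that is already met when the one before it is completed fails the run):
1. the wide brass ring is home on the burner post and let go, the flap still shut (horizontal distance between wide_ring and seat below 0.005 m and z of wide_ring in the frame of seat between -0.003 and 0.003 m and angle between wide_ring's own z axis and vertical below 0.1 rad and contact force between the fingers and wide_ring below 0.1 N and value of joint flap below 0.1 rad), for 0.2 s.
2. the narrow dark ring is home on top of it and let go, the flap still shut (all of step 1 and horizontal distance between narrow_ring and seat below 0.005 m and z of narrow_ring in the frame of seat between 0.011 and 0.017 m and angle between narrow_ring's own z axis and vertical below 0.1 rad and contact force between the fingers and narrow_ring below 0.1 N), for 0.2 s.
At the end, for the whole second after the job is handed in: The fingers hold the flap still (under 0.1 rad/s) at 50 degrees open, give or take 6, and no loose thing props it. Both rings are on the post untouched: the wide one on the seat, the narrow one on it, each within 5 mm of the post's axis, 3 mm of its home height, and level within 0.1 rad (horizontal distance between each of wide_ring, narrow_ring and seat below 0.005 m and z of wide_ring in the frame of seat between -0.003 and 0.003 m and angle between each of wide_ring, narrow_ring's own z axis and vertical below 0.1 rad and contact force between each of the fingers, flap and wide_ring below 0.1 N and z of narrow_ring in the frame of seat between 0.011 and 0.017 m and contact force between each of the fingers, flap and narrow_ring below 0.1 N and value of joint flap between 0.768 and 0.978 rad and velocity of joint flap between -0.1 and 0.1 rad/s and contact force between the fingers and flap above 0.3 N and contact force between flap and saucepan below 0.1 N and contact force between flap and yellow_mug below 0.1 N and contact force between flap and purple_mug below 0.1 N and contact force between flap and saucer below 0.1 N and contact force between flap and canister below 0.1 N); the arm keeps its last pose, push and grip.
It fails at once if a bystander is moved by more than 30 mm (distance of any of saucepan, yellow_mug, purple_mug, saucer, canister from where it was at the start of the episode above 0.03 m).
It also fails if it takes over 72 s, if anything falls off the work surface, if the arm or the gripper's body presses on something with over 40 N, if the wrist force passes 120 N, or if a joint passes its speed limit or range.

ROBOT

A 7-joint arm with a two-finger parallel gripper is mounted at the origin on the work surface. World frame = base frame: x ahead of the robot, y to its left, z up, the work surface at z = 0. Lengths are in m, angles in rad, forces in N, time in s.
With the tool pointing down it reaches from about 0.4 to 0.9 m from the base axis. Payload 5.5 kg.
Tool frame: the origin (TCP) lies at the very end of the fingers, on their centre line; the grasp point (between the pads) lies 19 mm behind it; z points along the fingers, y is the line along which they close (so a half turn about z gives the same grasp; the last joint's range is limited). The gripper opens to 85 mm and grips with 20 to 120 N. Pads are 22 mm wide; open, the fingers measure 114 mm over their backs; the gripper's body (76 mm by 85 mm) begins 54 mm behind the grasp point. The pads swing forward as they close: fully open they stand 13 mm farther back than shut.
Start: joints at [1.419, 0.501, -0.427, 1.55, 0.221, 1.138, -0.21], TCP at [0.262, -0.595, 0.197] pointing down, gripper open.
Joint ranges: [-2.88, 2.88], [-0.31, 2.03], [-1.54, 1.56], [0.2, 2.42], [-1.41, 4.55], [0.19, 2.02], [-2.57, 2.57]. Speed limits (rad/s): [2.57, 2.57, 3.14, 3.14, 3.14, 3.14, 3.14].

INTERFACE

Orientations are given as a unit quaternion [w, x, y, z].
In Python, from rig import arm, vision gives the robot as it stands. The module is installed in compiled form; this text tells all that it offers.
- The arm moves only by the tool move_arm, never from a script. Its argument "deltas" is a list of rows, each a list of 7 numbers: the turn, a rotation vector about the world's x, y, z normalised to -1 to 1, where 1 is 90 degrees, then the shift along the world's x, y, z normalised to -1 to 1, where 1 is 0.06 m, then the closure, from -1 (fully open) to 1 (shut). A call has 1 to 20 rows; each row shifts and turns the commanded pose from where the row before left it; what a row does not reach is not made up. A row lasts 1/8 s, in which the tool goes at most 62.5 mm and 10.7 degrees, less where a joint would pass 70% of its speed; a pose out of reach is approached as far as the arm can. A call with a number of a shift or a turn outside -1 to 1 is refused whole. A call with a gripper value outside its range is refused whole. The fingers move at their own pace and stop on an object; "grip_force" is the grip in N (left out, the last holds). Time passes only in rows, so rows that do not move let the fingers close. It gives the time, the measured TCP pose, the force, the opening and the grip force at its end, in the units of the state.
- arm.get_obs(): the state, without advancing time (a new reading comes with each control period).
- vision.read_camera(name): name is "scene" or "top"; returns the picture (420x560x3 uint8, red, green, blue); there is no depth.
- vision.camera_info(name): a dict with "K" (3x3 intrinsics, pixels), "world_to_cam" (4x4, takes a point from world to camera coordinates). Camera axes: x right, y down, z forward; pixel columns grow to the right and rows downward; lengths in m; the calibration is good to about 2 mm. A picture is of the moment at which its call begins. camera_info takes no time and is no camera call.
- arm.job_done(): hands the job in; it is judged then, once.
The state is a dict: "time": time; "joint_positions": joint angles; "qd": joint speeds; "joint_torque": joint torques, N m; "position": TCP position; "tcp_rot": TCP orientation; "wrist_force": force on the tool from outside, world axes, zero at the start; "moment": the same for the moment, N m; "finger_gap": opening from 0.0 (shut) to 1.0 (fully open); "gripper_force": force on a finger pad.
Only numpy, scipy, OpenCV 4.12 (cv2) and the standard library are available. Lean on these libraries where they do the work, as an engineer would, in place of code of your own. Each camera call takes 0.05 s, during which the arm holds its last target. There are 200 camera calls.

## Working session

There is one attempt and no reset: what is moved stays moved. The work goes in short steps, Python scripts to look and compute and a tool call to move; the robot and the scene stay as the last step left them, time stands still between calls to the robot, and variables do not carry over. Pictures are saved under pics/ and viewed, at most 10 in all, crops included, and the job is handed in when it is done.

Besides the shell and the picture viewer there is one more tool, called by a JSON object that holds its "fn" and its "kwargs", one argument or row to a line. move_arm: Moves the arm, as the interface text tells. Its arguments: {"type":"object","properties":{"deltas":{"type":"array"},"grip_force":{"type":"number"}},"required":["deltas"]}

```bash
mkdir -p pics
python3 - <<'E'
from rig import arm, vision
import cv2,numpy as np
for n in("scene","top"):
    im=vision.read_camera(n); cv2.imwrite(f"pics/{n}0.png",im[:,:,::-1])
    i=vision.camera_info(n); print(n,np.round(i["K"],2).tolist(),np.round(i["world_to_cam"],4).tolist())
print(arm.get_obs())
E
```

```text
scene [[389.96, 0.0, 266.96], [0.0, 389.96, 206.39], [0.0, 0.0, 1.0]] [[0.723, 0.6906, 0.0206, -0.4008], [0.4389, -0.436, -0.7857, -0.1845], [-0.5335, 0.5771, -0.6183, 1.5157], [0.0, 0.0, 0.0, 1.0]]
top [[458.23, 0.0, 276.9], [0.0, 458.23, 213.25], [0.0, 0.0, 1.0]] [[-0.0273, -0.9996, -0.0082, 0.0167], [-0.9985, 0.0277, -0.0477, 0.5588], [0.0479, 0.0069, -0.9988, 1.4735], [0.0, 0.0, 0.0, 1.0]]
{'time': 0.1, 'joint_positions': array([ 1.41919321,  0.50177263, -0.42677685,  1.55133977,  0.22082492,
        1.13832329, -0.21031045]), 'qd': array([ 8.25643277e-05, -2.58274698e-03,  1.30002867e-03, -2.55873446e-03,
       -1.89952697e-04, -6.49201011e-04, -1.68563864e-03]), 'joint_torque': array([-1.10950877e-02, -5.70815921e+01, -5.83842561e+00, -2.81749570e+01,
        1.05475023e-02,  5.68855015e-03,  7.11652177e-06]), 'position': array([ 0.26161637, -0.59427032,  0.19565117]), 'tcp_rot': array([-8.77009835e-04,  9.78566798e-01,  2.05927713e-01, -1.71576019e-04]), 'wrist_force': array([0.08039925, 0.91888484, 0.19273108]), 'moment': array([-0.01482861, -0.03034794, -0.04039579]), 'gripper_force': 0.0, 'finger_gap': 1.0025466821221405}
```

View pics/scene0.png

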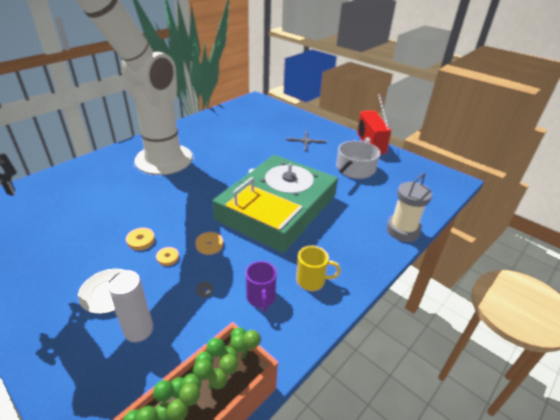

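View pics/top0.png

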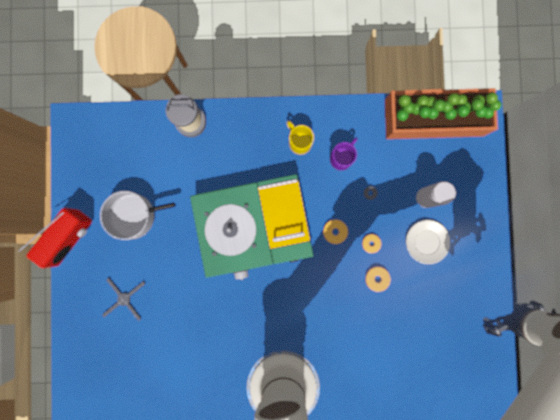

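The top view shows brass rings at (336,232), (372,243) (the smallest) and (378,279), and the dark ring at (371,193). The stove burner is at about (231,229) and the flap handle at about (289,235). Next I'll zoom in and segment.

```bash
cat > h.py <<'E'
import numpy as np,cv2
from rig import arm,vision
def ray(n,uv,z):
    i=vision.camera_info(n);K=np.array(i["K"]);T=np.array(i["world_to_cam"])
    R,t=T[:3,:3],T[:3,3];c=-R.T@t;d=R.T@np.linalg.solve(K,[uv[0],uv[1],1.])
    return c+d*(z-c[2])/d[2]
def proj(n,p):
    i=vision.camera_info(n);K=np.array(i["K"]);T=np.array(i["world_to_cam"])
    q=K@(T[:3,:3]@np.array(p)+T[:3,3]);return q[:2]/q[2]
def blobs(im,lo,hi,amin=40):
    m=cv2.inRange(cv2.cvtColor(im,cv2.COLOR_RGB2HSV),lo,hi)
    n,l,s,c=cv2.connectedComponentsWithStats(m)
    return [(s[k].tolist(),c[k].round(2).tolist()) for k in range(1,n) if s[k][4]>=amin]
E
python3 - <<'E'
from h import *
t=vision.read_camera("top");s=vision.read_camera("scene")
for n,im in(("top",t),("scene",s)):
    print(n,"orange",[b for b in blobs(im,(8,90,90),(22,255,255)) if b[0][4]<1200])
    print("yellow",blobs(im,(23,170,140),(33,255,255)))
    print("dark",[b for b in blobs(im,(0,0,0),(179,255,50),25) if b[0][4]<600])
a=cv2.resize(t[160:290,180:320],None,fx=4,fy=4,interpolation=cv2.INTER_CUBIC)
b=cv2.resize(s[150:250,205:345],None,fx=4,fy=4,interpolation=cv2.INTER_CUBIC)
c=cv2.resize(t[180:300,320:400],None,fx=4,fy=4,interpolation=cv2.INTER_CUBIC)
cv2.imwrite("pics/a.png",a[:,:,::-1]);cv2.imwrite("pics/b.png",b[:,:,::-1]);cv2.imwrite("pics/c.png",c[:,:,::-1])
E
```

```text
top orange [([367, 36, 26, 41, 253], [376.1, 58.25]), ([425, 43, 16, 22, 121], [432.55, 51.51]), ([375, 59, 28, 32, 161], [387.99, 75.13]), ([323, 220, 25, 24, 408], [335.06, 231.21]), ([363, 234, 18, 18, 234], [371.18, 242.82]), ([17, 247, 14, 19, 79], [23.95, 256.72]), ([366, 267, 24, 24, 394], [377.37, 278.37]), ([20, 309, 10, 23, 79], [25.7, 319.28]), ([0, 310, 18, 12, 60], [8.48, 316.02]), ([17, 332, 13, 43, 218], [23.81, 352.01]), ([0, 383, 30, 37, 487], [10.59, 406.2]), ([22, 387, 8, 18, 44], [26.8, 395.98])]
yellow [([288, 122, 25, 31, 511], [299.73, 138.03]), ([259, 183, 50, 65, 2178], [283.38, 213.37])]
dark [([434, 95, 11, 5, 37], [439.14, 96.62]), ([466, 94, 11, 9, 49], [470.53, 96.88]), ([412, 96, 7, 7, 30], [414.3, 98.4]), ([505, 114, 6, 96, 171], [507.42, 160.3]), ([511, 223, 2, 25, 35], [511.4, 235.91]), ([54, 247, 16, 16, 95], [61.33, 254.29]), ([516, 335, 5, 55, 101], [517.74, 361.52])]
scene orange [([157, 30, 12, 9, 73], [162.81, 33.47]), ([0, 42, 112, 32, 1018], [52.62, 57.19]), ([199, 96, 4, 14, 41], [200.29, 102.51]), ([196, 233, 27, 21, 440], [208.71, 242.89]), ([135, 234, 9, 6, 42], [139.31, 236.48]), ([128, 236, 26, 14, 100], [142.59, 244.73]), ([158, 253, 20, 12, 62], [169.48, 261.1]), ([216, 324, 21, 16, 115], [226.06, 332.35]), ([164, 345, 43, 36, 279], [183.8, 366.58]), ([238, 353, 8, 18, 73], [240.73, 363.75]), ([115, 389, 39, 31, 263], [138.01, 404.01])]
yellow [([227, 186, 71, 42, 1484], [263.13, 206.53]), ([298, 247, 36, 43, 1021], [311.64, 267.52])]
dark [([360, 122, 3, 12, 29], [361.1, 127.97]), ([0, 155, 14, 38, 187], [6.44, 172.17])]
```

View pics/a.png

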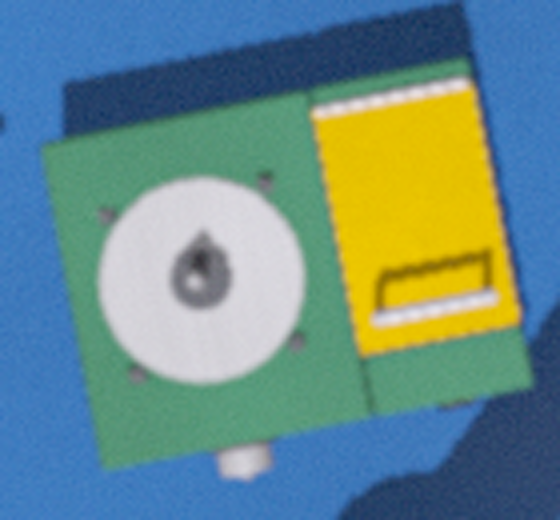

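View pics/b.png

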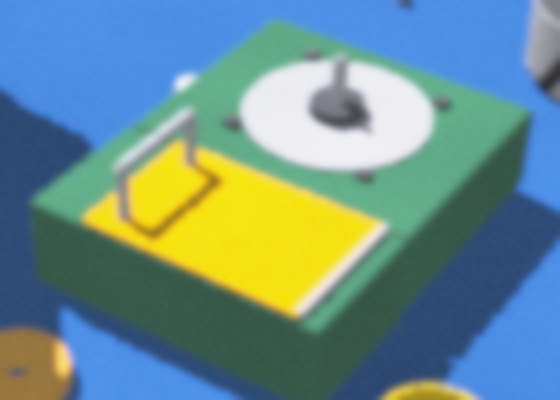

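View pics/c.png

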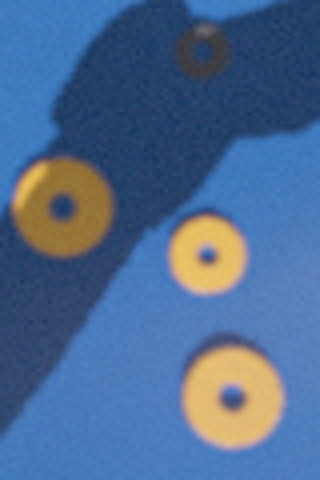

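Run:
```python
from h import *
np.set_printoptions(precision=4,suppress=True)
A=lambda u,v:(u/4+180-.375,v/4+160-.375)
B=lambda u,v:(u/4+205-.375,v/4+150-.375)
C=lambda u,v:(u/4+320-.375,v/4+180-.375)
print("corners",[ray("top",A(*p),.085) for p in((43,146),(470,60),(533,385),(103,468))])
print("cornersS",[ray("scene",B(*p),.085) for p in((275,20),(530,113),(315,333),(32,203))])
print("ped top",ray("top",A(201,276),.099),"scene",ray("scene",B(338,105),.099))
print("post top scene",ray("scene",B(341,60),.141))
for n in("top","scene"):
    im=vision.read_camera(n); hsv=cv2.cvtColor(im,cv2.COLOR_RGB2HSV)
    m=cv2.inRange(hsv,(0,0,150),(179,50,255))
    x0,y0,x1,y1=(195,195,265,262) if n=="top" else (255,158,320,200)
    w=np.zeros_like(m);w[y0:y1,x0:x1]=m[y0:y1,x0:x1]
    c=max(cv2.findContours(w,cv2.RETR_EXTERNAL,cv2.CHAIN_APPROX_NONE)[0],key=cv2.contourArea)
    e=cv2.fitEllipse(cv2.convexHull(c));print(n,"plate",e,[ray(n,e[0],z) for z in(.085,.089)])
    # rings
    if n=="top":
        for nm,mm,z in(("wide",cv2.inRange(hsv,(8,90,90),(22,255,255))[230:256,358:386],.014),):
            c=max(cv2.findContours(mm,cv2.RETR_EXTERNAL,cv2.CHAIN_APPROX_NONE)[0],key=cv2.contourArea)
            e=cv2.fitEllipse(c);print(nm,e,ray(n,(e[0][0]+358,e[0][1]+230),.014))
print("wide",ray("top",C(207,253.5),.014),"hole",ray("top",C(207,255),.014))
print("dark",ray("top",C(202.5,50.5),.014),"hole",ray("top",C(202,49),.014))
for p in((-.0,-.0)),:pass
print("handle ends top",[ray("top",A(*p),.135) for p in((375,318),(496,297))],"scene",[ray("scene",B(*p),.135) for p in((116,172),(191,115))])
print("hinge ends",[ray("top",A(*p),.09) for p in((313,112),(473,82))],"scene",[ray("scene",B(*p),.09) for p in((386,228),(298,315))])
```

```text
corners [array([0.6162, 0.2674, 0.085 ]), array([ 0.6737, -0.0651,  0.085 ]), array([ 0.4215, -0.1061,  0.085 ]), array([0.3669, 0.2258, 0.085 ])]
cornersS [array([0.3717, 0.2219, 0.085 ]), array([0.6201, 0.2632, 0.085 ]), array([ 0.6746, -0.0634,  0.085 ]), array([ 0.4264, -0.1056,  0.085 ])]
ped top [0.5119 0.1457 0.099 ] scene [0.5144 0.1428 0.099 ]
post top scene [0.5136 0.1437 0.141 ]
top plate ((229.94041442871094, 229.55044555664062), (51.84498977661133, 52.105491638183594), 25.558731079101562) [array([0.5093, 0.1471, 0.085 ]), array([0.5093, 0.1466, 0.089 ])]
wide ((13.158835411071777, 12.815234184265137), (16.903337478637695, 17.37091636657715), 155.10118103027344) [ 0.4551 -0.3002  0.014 ]
scene plate ((288.7998352050781, 178.36636352539062), (28.115612030029297, 48.69206619262695), 93.61502838134766) [array([0.51  , 0.1474, 0.085 ]), array([0.5138, 0.1428, 0.089 ])]
wide [ 0.4545 -0.3009  0.014 ] hole [ 0.4533 -0.3009  0.014 ]
dark [ 0.6188 -0.3034  0.014 ] hole [ 0.6201 -0.303   0.014 ]
handle ends top [array([0.4766, 0.0131, 0.135 ]), array([ 0.4897, -0.0772,  0.135 ])] scene [array([ 0.4932, -0.079 ,  0.135 ]), array([0.4791, 0.0107, 0.135 ])]
hinge ends [array([0.6362, 0.0574, 0.09  ]), array([ 0.6559, -0.0667,  0.09  ])] scene [array([0.6383, 0.0556, 0.09  ]), array([ 0.6576, -0.0622,  0.09  ])]
```

{"fn": "move_arm", "kwargs": {
  "deltas": [
    [0,0,0.06,0.23,0.35,-0.16,-0.6],
    [0,0,0.06,0.23,0.35,-0.16,-0.6],
    [0,0,0.06,0.23,0.35,-0.16,-0.6],
    [0,0,0.06,0.23,0.35,-0.16,-0.6],
    [0,0,0.06,0.23,0.35,-0.16,-0.6],
    [0,0,0.06,0.23,0.35,-0.16,-0.6],
    [0,0,0.06,0.23,0.35,-0.16,-0.6],
    [0,0,0.06,0.23,0.35,-0.16,-0.6],
    [0,0,0.06,0.23,0.35,-0.16,-0.6],
    [0,0,0.06,0.23,0.35,-0.16,-0.6],
    [0,0,0.06,0.23,0.35,-0.16,-0.6],
    [0,0,0.06,0.23,0.35,-0.16,-0.6],
    [0,0,0.06,0.23,0.35,-0.16,-0.6],
    [0,0,0.06,0.23,0.35,-0.16,-0.6],
    [0,0,0,0,0,0,-0.6],
    [0,0,0,0,0,0,-0.6]
  ],
  "grip_force": 40
}}

```text
time: 2.3
position: [0.4551, -0.3013, 0.0621]
tcp_rot: [-0.0, 0.647, 0.762, -0.0]
wrist_force: [0.0, -0.4, 0.1]
finger_gap: 0.801
gripper_force: 0.0
```

{"fn": "move_arm", "kwargs": {
  "deltas": [
    [0,0,0,0,0,-0.2,-0.6],
    [0,0,0,0,0,-0.2,-0.6],
    [0,0,0,0,0,-0.2,-0.6],
    [0,0,0,0,0,-0.2,-0.6],
    [0,0,0,0,0,-0.1,-0.6],
    [0,0,0,0,0,-0.05,-0.6],
    [0,0,0,0,0,0,-0.6]
  ]
}}

```text
time: 3.18
position: [0.4553, -0.3008, 0.0052]
tcp_rot: [-0.0, 0.647, 0.763, 0.0]
wrist_force: [1.1, 0.7, -0.3]
finger_gap: 0.799
gripper_force: 0.0
```

Run:
```python
from h import *
im=vision.read_camera("scene")
cv2.imwrite("pics/d.png",cv2.resize(im[180:290,110:250],None,fx=4,fy=4,interpolation=cv2.INTER_CUBIC)[:,:,::-1])
```

```text
(no output)
```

View pics/d.png

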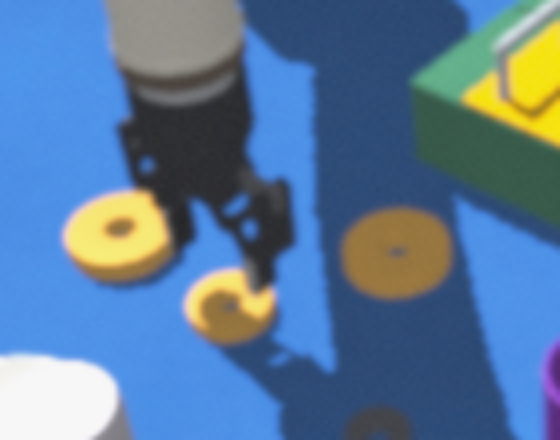

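Run:
```python
from h import *
for p in((.4545,-.3005,.014),(.4545,-.3005,0),(.4553,-.3008,.0052),(.4553,-.3008,.02),(.4553+.034,-.3008+.006,.01),(.4553-.034,-.3008-.006,.01),(.4553-.034,-.3008-.006,.03)):
    q=proj("scene",p);print(p,((q-[110,180])*4+1.5).round(1))
im=vision.read_camera("top")
cv2.imwrite("pics/e.png",cv2.resize(im[200:300,310:430],None,fx=4,fy=4,interpolation=cv2.INTER_CUBIC)[:,:,::-1])
print(arm.get_obs()["position"],arm.get_obs()["tcp_rot"])
```

```text
(0.4545, -0.3005, 0.014) [229.9 300.1]
(0.4545, -0.3005, 0) [232.6 314.1]
(0.4553, -0.3008, 0.0052) [231.9 309.7]
(0.4553, -0.3008, 0.02) [229.  294.7]
(0.48929999999999996, -0.2948, 0.01) [267.1 325.4]
(0.4213, -0.3068, 0.01) [195.8 284.9]
(0.4213, -0.3068, 0.03) [191.5 264.6]
[ 0.45551177 -0.30097579  0.00553249] [3.00984158e-04 6.46974130e-01 7.62511890e-01 5.42586232e-05]
```

View pics/e.png

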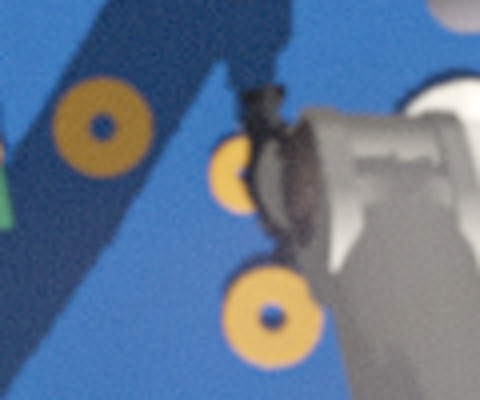

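{"fn": "move_arm", "kwargs": {
  "deltas": [
    [0,0,0,0,0,0,1],
    [0,0,0,0,0,0,1],
    [0,0,0,0,0,0,1],
    [0,0,0,0,0,0,1],
    [0,0,0,0,0,0,1],
    [0,0,0,0,0,0,1]
  ]
}}

```text
time: 4.03
position: [0.4551, -0.3008, 0.0052]
tcp_rot: [-0.0, 0.647, 0.762, 0.0]
wrist_force: [-0.5, 0.5, 0.3]
finger_gap: -0.0
gripper_force: 0.0
```

Run:
```python
from h import *
im=vision.read_camera("scene")[200:280,120:220]
im2=vision.read_camera("top")[210:290,330:430]
f=lambda i:cv2.resize(i,None,fx=4,fy=4,interpolation=cv2.INTER_LANCZOS4)
cv2.imwrite("pics/f.png",np.hstack([f(im),f(im2)])[:,:,::-1])
```

```text
(no output)
```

View pics/f.png

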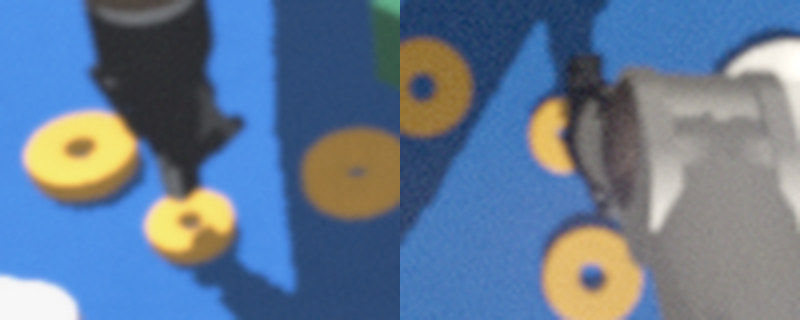

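The shut fingers' tip appears at crop (178,195). That is up-left of the ring's hole at (190,220), so it looks well above the ring even though the pose reads z = 5 mm. I'll open and probe downward gently.

{"fn": "move_arm", "kwargs": {
  "deltas": [
    [0,0,0,0,0,0,-0.6],
    [0,0,0,0,0,0,-0.6],
    [0,0,0,0,0,0,-0.6],
    [0,0,0,0,0,0,-0.6],
    [0,0,0,0,0,-0.05,-0.6],
    [0,0,0,0,0,-0.05,-0.6],
    [0,0,0,0,0,0,-0.6]
  ]
}}

```text
time: 5.0
position: [0.4549, -0.3007, -0.0012]
tcp_rot: [-0.0, 0.647, 0.762, -0.0]
wrist_force: [-0.2, -0.3, -0.2]
finger_gap: 0.802
gripper_force: 0.0
```

Run:
```python
from h import *
for z in(.005,.02,.03,.04,.05): print(z,ray("scene",(120+178/4-.375,200+195/4-.375),z))
```

```text
0.005 [ 0.41921858 -0.28748524  0.005     ]
0.02 [ 0.43355336 -0.29485462  0.02      ]
0.03 [ 0.44310989 -0.29976754  0.03      ]
0.04 [ 0.45266641 -0.30468046  0.04      ]
0.05 [ 0.46222293 -0.30959339  0.05      ]
```

{"fn": "move_arm", "kwargs": {
  "deltas": [
    [0,0,0,0,0,-0.08,-0.6],
    [0,0,0,0,0,-0.08,-0.6],
    [0,0,0,0,0,-0.08,-0.6],
    [0,0,0,0,0,0,-0.6]
  ]
}}

```text
time: 5.5
position: [0.4548, -0.3006, -0.0157]
tcp_rot: [-0.0, 0.647, 0.763, -0.0]
wrist_force: [0.3, -0.5, 0.1]
finger_gap: 0.8
gripper_force: 0.0
```

{"fn": "move_arm", "kwargs": {
  "deltas": [
    [0,0,0,0,0,-0.08,-0.6],
    [0,0,0,0,0,-0.08,-0.6],
    [0,0,0,0,0,0,-0.6]
  ]
}}

```text
time: 5.88
position: [0.4548, -0.3006, -0.0253]
tcp_rot: [-0.0, 0.647, 0.763, -0.0]
wrist_force: [0.1, 0.2, 0.3]
finger_gap: 0.798
gripper_force: 0.0
```

Run:
```python
from h import *
im=vision.read_camera("scene")[200:280,120:220]
im2=vision.read_camera("top")[210:290,330:430]
f=lambda i:cv2.resize(i,None,fx=4,fy=4,interpolation=cv2.INTER_LANCZOS4)
cv2.imwrite("pics/g.png",np.hstack([f(im),f(im2)])[:,:,::-1])
```

```text
(no output)
```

View pics/g.png

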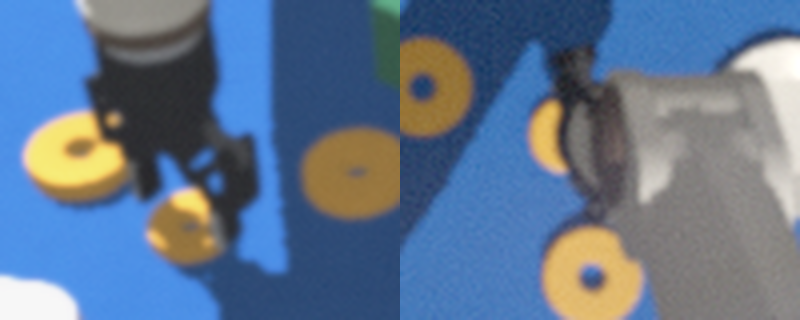

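The fingertips are now at crop (225,245) and (150,197), straddling the ring at (190,223) at about its top height. The reported z therefore reads about 35 mm low. I'll lower a little more and close.

{"fn": "move_arm", "kwargs": {
  "deltas": [
    [0,0,0,0,0,-0.06,-0.6],
    [0,0,0,0,0,-0.05,-0.6],
    [0,0,0,0,0,0,-0.6]
  ]
}}

```text
time: 6.35
position: [0.4549, -0.3007, -0.0317]
tcp_rot: [-0.0, 0.647, 0.762, -0.0]
wrist_force: [-0.1, 1.1, -0.0]
finger_gap: 0.802
gripper_force: 0.0
```

{"fn": "move_arm", "kwargs": {
  "deltas": [
    [0,0,0,0,0,-0.04,-0.6],
    [0,0,0,0,0,0,-0.6]
  ]
}}

```text
time: 6.6
position: [0.4551, -0.3008, -0.0339]
tcp_rot: [-0.0, 0.647, 0.762, 0.0]
wrist_force: [0.2, 0.1, 0.2]
finger_gap: 0.796
gripper_force: 0.0
```

{"fn": "move_arm", "kwargs": {
  "deltas": [
    [0,0,0,0,0,0,1],
    [0,0,0,0,0,0,1],
    [0,0,0,0,0,0,1],
    [0,0,0,0,0,0,1],
    [0,0,0,0,0,0,1]
  ]
}}

```text
time: 7.22
position: [0.455, -0.3009, -0.0331]
tcp_rot: [-0.0, 0.647, 0.762, -0.0]
wrist_force: [-2.7, 0.8, 6.7]
finger_gap: 0.686
gripper_force: 41.2
```

{"fn": "move_arm", "kwargs": {
  "deltas": [
    [0,0,0,0,0,0.1,1],
    [0,0,0,0,0,0.3,1],
    [0,0,0,0,0,0.35,1],
    [0,0,0,0,0,0.35,1],
    [0,0,0,0,0,0.35,1],
    [0,0,0,0,0,0.35,1],
    [0,0,0,0,0,0.35,1],
    [0,0,0,0,0,0.35,1],
    [0,0,0,0,0,0.35,1],
    [0,0,0,0,0,0.35,1],
    [0,0,0,0,0,0.13,1],
    [0,0,0,0,0,0,1]
  ]
}}

```text
time: 8.72
position: [0.4553, -0.3011, 0.1665]
tcp_rot: [0.0, 0.647, 0.762, -0.0]
wrist_force: [-0.5, -0.6, -3.0]
finger_gap: 0.683
gripper_force: 43.5
```

{"fn": "move_arm", "kwargs": {
  "deltas": [
    [0,0,0,0.025,0.2,0,1],
    [0,0,0,0.05,0.4,0,1],
    [0,0,0,0.05,0.4,0,1],
    [0,0,0,0.05,0.4,0,1],
    [0,0,0,0.05,0.4,0,1],
    [0,0,0,0.05,0.4,0,1],
    [0,0,0,0.05,0.4,0,1],
    [0,0,0,0.05,0.4,0,1],
    [0,0,0,0.05,0.4,0,1],
    [0,0,0,0.05,0.4,0,1],
    [0,0,0,0.05,0.4,0,1],
    [0,0,0,0.05,0.4,0,1],
    [0,0,0,0.05,0.4,0,1],
    [0,0,0,0.05,0.4,0,1],
    [0,0,0,0.05,0.4,0,1],
    [0,0,0,0.05,0.4,0,1],
    [0,0,0,0.05,0.4,0,1],
    [0,0,0,0.05,0.4,0,1],
    [0,0,0,0.05,0.4,0,1],
    [0,0,0,0,0,0,1]
  ]
}}

```text
time: 11.22
position: [0.5092, 0.1464, 0.1655]
tcp_rot: [-0.001, 0.645, 0.764, 0.0]
wrist_force: [0.6, -1.1, -2.8]
finger_gap: 0.679
gripper_force: 43.5
```

Run:
```python
from h import *
o=arm.get_obs();print(o["position"],o["tcp_rot"],o["joint_positions"].round(2),o["wrist_force"])
s=vision.read_camera("scene");t=vision.read_camera("top")
for n,im in(("scene",s),("top",t)):print([b for b in blobs(im,(8,90,90),(22,255,255),10) if 180<b[1][0]<340 and 80<b[1][1]<260])
for z in(0,.014):print(proj("scene",o["position"]+[0,0,.0333+z]),proj("top",o["position"]+[0,0,.0333+z]))
f=lambda i:cv2.resize(i,None,fx=4,fy=4,interpolation=cv2.INTER_LANCZOS4)
cv2.imwrite("pics/hh.png",np.hstack([f(s[110:210,240:340]),f(t[180:280,190:290])])[:,:,::-1])
```

```text
[0.50922622 0.14643095 0.16548259] [-1.10123571e-03  6.45147607e-01  7.64057134e-01  2.20584226e-04] [ 0.41  0.44 -0.93  1.87  0.41  1.03 -0.52] [ 0.58225532 -1.12629861 -2.83298335]
[([199, 96, 4, 13, 40], [200.3, 102.3]), ([282, 139, 16, 13, 145], [289.61, 145.16]), ([251, 186, 4, 7, 13], [252.38, 189.38]), ([232, 195, 15, 15, 73], [238.51, 202.29]), ([205, 238, 8, 6, 43], [208.49, 240.47]), ([197, 242, 26, 12, 97], [210.88, 249.42])]
[([291, 182, 8, 5, 14], [295.57, 183.36]), ([298, 188, 7, 30, 44], [301.0, 201.93]), ([304, 219, 4, 12, 16], [305.5, 224.12]), ([324, 219, 23, 25, 417], [335.08, 230.85]), ([287, 231, 18, 10, 48], [296.21, 234.65]), ([307, 232, 3, 9, 13], [307.92, 236.54]), ([272, 236, 9, 4, 11], [275.55, 236.64])]
[290.43371    147.83202321] [225.73943094 229.08737734]
[290.69756463 143.8249694 ] [225.14239898 229.02174816]
```

{"fn": "move_arm", "kwargs": {
  "deltas": [
    [0,0,0,0.055,-0.03,-0.2,1],
    [0,0,0,0,0,-0.25,1],
    [0,0,0,0,0,-0.25,1],
    [0,0,0,0,0,-0.2,1],
    [0,0,0,0,0,0,1],
    [0,0,0,0,0,0,1]
  ]
}}

```text
time: 12.08
position: [0.5142, 0.1417, 0.1122]
tcp_rot: [0.0, 0.647, 0.763, 0.0]
wrist_force: [-0.4, -0.6, -2.5]
finger_gap: 0.68
gripper_force: 43.5
```

{"fn": "move_arm", "kwargs": {
  "deltas": [
    [0,0,0,0,0,-0.07,1],
    [0,0,0,0,0,-0.07,1],
    [0,0,0,0,0,0,1],
    [0,0,0,0,0,0,1]
  ]
}}

```text
time: 12.58
position: [0.5135, 0.1425, 0.1036]
tcp_rot: [-0.001, 0.647, 0.763, 0.0]
wrist_force: [-1.3, 3.9, -1.2]
finger_gap: 0.681
gripper_force: 44.5
```

{"fn": "move_arm", "kwargs": {
  "deltas": [
    [0,0,0,-0.015,0.03,0,1],
    [0,0,0,0,0,-0.06,1],
    [0,0,0,0,0,-0.06,1],
    [0,0,0,0,0,0,1],
    [0,0,0,0,0,0,1]
  ]
}}

```text
time: 13.2
position: [0.5116, 0.1448, 0.0957]
tcp_rot: [-0.001, 0.646, 0.763, 0.0]
wrist_force: [-4.2, 5.1, -2.4]
finger_gap: 0.681
gripper_force: 44.4
```

{"fn": "move_arm", "kwargs": {
  "deltas": [
    [0,0,0,-0.02,0.025,0,1],
    [0,0,0,0,0,-0.08,1],
    [0,0,0,0,0,-0.08,1],
    [0,0,0,0,0,0,1],
    [0,0,0,0,0,0,1]
  ]
}}

```text
time: 13.82
position: [0.5112, 0.1454, 0.0861]
tcp_rot: [-0.001, 0.647, 0.763, 0.0]
wrist_force: [-3.3, 4.5, -2.6]
finger_gap: 0.68
gripper_force: 44.3
```

{"fn": "move_arm", "kwargs": {
  "deltas": [
    [0,0,0,-0.015,0.02,-0.08,1],
    [0,0,0,0,0,-0.08,1],
    [0,0,0,0,0,-0.08,1],
    [0,0,0,0,0,-0.06,1],
    [0,0,0,0,0,0,1],
    [0,0,0,0,0,0,1]
  ]
}}

```text
time: 14.58
position: [0.511, 0.1455, 0.0687]
tcp_rot: [0.0, 0.647, 0.762, -0.0]
wrist_force: [-2.1, 0.6, -4.0]
finger_gap: 0.682
gripper_force: 44.3
```

{"fn": "move_arm", "kwargs": {
  "deltas": [
    [0,0,0,0,0,-0.03,1],
    [0,0,0,0,0,0,1]
  ]
}}

```text
time: 14.82
position: [0.5111, 0.1456, 0.067]
tcp_rot: [0.0, 0.647, 0.762, -0.0]
wrist_force: [-0.9, 0.2, -2.5]
finger_gap: 0.683
gripper_force: 44.3
```

{"fn": "move_arm", "kwargs": {
  "deltas": [
    [0,0,0,0,0,0,-0.6],
    [0,0,0,0,0,0,-0.6],
    [0,0,0,0,0,0,-0.6],
    [0,0,0,0,0,0,-0.6]
  ]
}}

```text
time: 15.32
position: [0.5111, 0.1458, 0.0671]
tcp_rot: [0.0, 0.647, 0.762, 0.0]
wrist_force: [-1.0, 0.3, -0.7]
finger_gap: 0.801
gripper_force: 0.0
```

{"fn": "move_arm", "kwargs": {
  "deltas": [
    [0,0,0,0,0,0.2,-0.6],
    [0,0,0,0,0,0.35,-0.6],
    [0,0,0,0,0,0.35,-0.6],
    [0,0,0,0,0,0.35,-0.6],
    [0,0,0,0,0,0.35,-0.6],
    [0,0,0,0,0,0.1,-0.6],
    [0,0,0,0,0,0,-0.6]
  ]
}}

```text
time: 16.2
position: [0.5112, 0.1456, 0.1694]
tcp_rot: [0.0, 0.647, 0.762, 0.0]
wrist_force: [0.1, 0.1, -1.0]
finger_gap: 0.799
gripper_force: 0.0
```

{"fn": "move_arm", "kwargs": {
  "deltas": [
    [0,0,0,0.05,-0.2,0,-0.4],
    [0,0,0,0.1,-0.4,0,-0.4],
    [0,0,0,0.1,-0.4,0,-0.4],
    [0,0,0,0.1,-0.4,0,-0.4],
    [0,0,0,0.1,-0.4,0,-0.4],
    [0,0,0,0.1,-0.4,0,-0.4],
    [0,0,0,0.1,-0.4,0,-0.4],
    [0,0,0,0.1,-0.4,0,-0.4],
    [0,0,0,0.1,-0.4,0,-0.4],
    [0,0,0,0.1,-0.4,0,-0.4],
    [0,0,0,0.1,-0.4,0,-0.4],
    [0,0,0,0.1,-0.4,0,-0.4],
    [0,0,0,0.1,-0.4,0,-0.4],
    [0,0,0,0.1,-0.4,0,-0.4],
    [0,0,0,0.1,-0.4,0,-0.4],
    [0,0,0,0.1,-0.4,0,-0.4],
    [0,0,0,0.1,-0.4,0,-0.4],
    [0,0,0,0.1,-0.4,0,-0.4],
    [0,0,0,0.06,-0.3,0,-0.4],
    [0,0,0,0,0,0,-0.4]
  ]
}}

```text
time: 18.7
position: [0.6193, -0.2944, 0.1685]
tcp_rot: [-0.0, 0.648, 0.762, -0.0]
wrist_force: [0.1, 0.1, -0.4]
finger_gap: 0.702
gripper_force: 0.0
```

Run:
```python
from h import *
o=arm.get_obs();print(o["position"],o["tcp_rot"].round(3),o["finger_gap"])
s=vision.read_camera("scene");t=vision.read_camera("top")
for n,im,r in(("scene",s,(255,140,325,205)),("top",t,(200,200,262,260))):
    m=cv2.inRange(cv2.cvtColor(im,cv2.COLOR_RGB2HSV),(8,90,90),(22,255,255));w=np.zeros_like(m);w[r[1]:r[3],r[0]:r[2]]=m[r[1]:r[3],r[0]:r[2]]
    c=max(cv2.findContours(w,cv2.RETR_EXTERNAL,cv2.CHAIN_APPROX_NONE)[0],key=cv2.contourArea)
    e=cv2.fitEllipse(cv2.convexHull(c));print(n,e,ray(n,e[0],.113),proj(n,(.5118,.1452,.113)))
```

```text
[ 0.61927158 -0.29436751  0.16848095] [-0.     0.648  0.762 -0.   ] 0.7019520328990787
scene ((289.0989685058594, 173.83175659179688), (12.347230911254883, 15.99341106414795), 94.32744598388672) [0.51988965 0.13521463 0.113     ] [289.24629306 171.63975212]
top ((229.6100616455078, 228.66326904296875), (18.287708282470703, 19.091405868530273), 7.883577346801758) [0.51159676 0.14493799 0.113     ] [229.5220417  228.59845721]
```

{"fn": "move_arm", "kwargs": {
  "deltas": [
    [0,0,0,0,-0.15,-0.2,-0.4],
    [0,0,0,0,0,-0.4,-0.4],
    [0,0,0,0,0,-0.4,-0.4],
    [0,0,0,0,0,-0.4,-0.4],
    [0,0,0,0,0,-0.4,-0.4],
    [0,0,0,0,0,-0.4,-0.4],
    [0,0,0,0,0,-0.4,-0.4],
    [0,0,0,0,0,-0.3,-0.4],
    [0,0,0,0,0,-0.15,-0.4],
    [0,0,0,0,0,-0.08,-0.4],
    [0,0,0,0,0,0,-0.4],
    [0,0,0,0,0,0,-0.4]
  ]
}}

```text
time: 20.3
position: [0.6202, -0.3014, -0.0179]
tcp_rot: [0.001, 0.647, 0.762, 0.0]
wrist_force: [-0.3, -0.5, -0.6]
finger_gap: 0.7
gripper_force: 0.0
```

{"fn": "move_arm", "kwargs": {
  "deltas": [
    [0,0,0,0,-0.03,-0.06,-0.4],
    [0,0,0,0,0,-0.06,-0.4],
    [0,0,0,0,0,-0.04,-0.4],
    [0,0,0,0,0,0,-0.4],
    [0,0,0,0,0,0,-0.4]
  ]
}}

```text
time: 20.92
position: [0.6197, -0.3029, -0.0284]
tcp_rot: [0.0, 0.647, 0.763, 0.0]
wrist_force: [-1.3, 0.2, 0.0]
finger_gap: 0.704
gripper_force: 0.0
```

{"fn": "move_arm", "kwargs": {
  "deltas": [
    [0,0,0,0,0,0,1],
    [0,0,0,0,0,0,1],
    [0,0,0,0,0,0,1],
    [0,0,0,0,0,0,1],
    [0,0,0,0,0,0,1],
    [0,0,0,0,0,0,1]
  ]
}}

```text
time: 21.68
position: [0.6199, -0.303, -0.0278]
tcp_rot: [0.0, 0.647, 0.762, 0.0]
wrist_force: [-1.7, 1.2, 5.5]
finger_gap: 0.482
gripper_force: 40.2
```

{"fn": "move_arm", "kwargs": {
  "deltas": [
    [0,0,0,0,0,0.1,1],
    [0,0,0,0,0,0.3,1],
    [0,0,0,0,0,0.35,1],
    [0,0,0,0,0,0.35,1],
    [0,0,0,0,0,0.35,1],
    [0,0,0,0,0,0.35,1],
    [0,0,0,0,0,0.35,1],
    [0,0,0,0,0,0.35,1],
    [0,0,0,0,0,0.35,1],
    [0,0,0,0,0,0.35,1],
    [0,0,0,0,0,0.1,1],
    [0,0,0,0,0,0,1]
  ]
}}

```text
time: 23.18
position: [0.6197, -0.303, 0.1699]
tcp_rot: [0.0, 0.647, 0.762, 0.0]
wrist_force: [0.2, 0.1, -1.1]
finger_gap: 0.482
gripper_force: 40.6
```

{"fn": "move_arm", "kwargs": {
  "deltas": [
    [0,0,0,-0.05,0.2,0,1],
    [0,0,0,-0.1,0.4,0,1],
    [0,0,0,-0.1,0.4,0,1],
    [0,0,0,-0.1,0.4,0,1],
    [0,0,0,-0.1,0.4,0,1],
    [0,0,0,-0.1,0.4,0,1],
    [0,0,0,-0.1,0.4,0,1],
    [0,0,0,-0.1,0.4,0,1],
    [0,0,0,-0.1,0.4,0,1],
    [0,0,0,-0.1,0.4,0,1],
    [0,0,0,-0.1,0.4,0,1],
    [0,0,0,-0.1,0.4,0,1],
    [0,0,0,-0.1,0.4,0,1],
    [0,0,0,-0.1,0.4,0,1],
    [0,0,0,-0.1,0.4,0,1],
    [0,0,0,-0.1,0.4,0,1],
    [0,0,0,-0.1,0.4,0,1],
    [0,0,0,-0.1,0.4,0,1],
    [0,0,0,-0.06,0.4,0,1],
    [0,0,0,0,0,0,1]
  ]
}}

```text
time: 25.68
position: [0.51, 0.144, 0.17]
tcp_rot: [-0.0, 0.645, 0.764, 0.001]
wrist_force: [-0.1, -0.3, -1.0]
finger_gap: 0.484
gripper_force: 40.6
```

{"fn": "move_arm", "kwargs": {
  "deltas": [
    [0,0,0,0,0,-0.1,1],
    [0,0,0,0,0,0,1],
    [0,0,0,0,0,0,1]
  ]
}}

```text
time: 26.05
position: [0.5111, 0.1401, 0.1634]
tcp_rot: [-0.0, 0.648, 0.762, -0.0]
wrist_force: [-0.1, 0.4, -1.2]
finger_gap: 0.485
gripper_force: 40.6
```

{"fn": "move_arm", "kwargs": {
  "deltas": [
    [0,0,0,0,0.09,-0.2,1],
    [0,0,0,0,0,-0.25,1],
    [0,0,0,0,0,-0.25,1],
    [0,0,0,0,0,0,1],
    [0,0,0,0,0,0,1]
  ]
}}

```text
time: 26.68
position: [0.511, 0.1466, 0.1215]
tcp_rot: [-0.0, 0.647, 0.763, 0.0]
wrist_force: [-0.3, 0.5, -0.3]
finger_gap: 0.485
gripper_force: 40.7
```

{"fn": "move_arm", "kwargs": {
  "deltas": [
    [0,0,0,0,0,-0.1,1],
    [0,0,0,0,0,-0.08,1],
    [0,0,0,0,0,0,1],
    [0,0,0,0,0,0,1]
  ]
}}

```text
time: 27.18
position: [0.511, 0.1464, 0.1109]
tcp_rot: [0.0, 0.647, 0.762, 0.0]
wrist_force: [-1.2, 0.2, -1.2]
finger_gap: 0.486
gripper_force: 40.7
```

Nearly force-free; continue to home (reading about 0.086).

{"fn": "move_arm", "kwargs": {
  "deltas": [
    [0,0,0,0,-0.01,-0.1,1],
    [0,0,0,0,0,-0.1,1],
    [0,0,0,0,0,-0.1,1],
    [0,0,0,0,0,-0.05,1],
    [0,0,0,0,0,0,1],
    [0,0,0,0,0,0,1]
  ]
}}

```text
time: 27.92
position: [0.511, 0.1459, 0.0899]
tcp_rot: [-0.0, 0.647, 0.763, 0.0]
wrist_force: [-0.5, 0.4, -0.2]
finger_gap: 0.485
gripper_force: 40.7
```

{"fn": "move_arm", "kwargs": {
  "deltas": [
    [0,0,0,0,0,-0.04,1],
    [0,0,0,0,0,0,1],
    [0,0,0,0,0,0,1]
  ]
}}

```text
time: 28.3
position: [0.511, 0.1459, 0.0874]
tcp_rot: [0.0, 0.647, 0.762, 0.0]
wrist_force: [-0.0, 0.8, -0.6]
finger_gap: 0.483
gripper_force: 40.7
```

{"fn": "move_arm", "kwargs": {
  "deltas": [
    [0,0,0,0,0,0,-0.4],
    [0,0,0,0,0,0,-0.4],
    [0,0,0,0,0,0,-0.4],
    [0,0,0,0,0,0.2,-0.4],
    [0,0,0,0,0,0.35,-0.4],
    [0,0,0,0,0,0.35,-0.4],
    [0,0,0,0,0,0.35,-0.4],
    [0,0,0,0,0,0.2,-0.4],
    [0,0,0,0,0,0,-0.4]
  ]
}}

```text
time: 29.42
position: [0.5117, 0.1459, 0.1756]
tcp_rot: [0.001, 0.647, 0.762, 0.001]
wrist_force: [0.6, 0.4, 0.0]
finger_gap: 0.701
gripper_force: 0.0
```

{"fn": "move_arm", "kwargs": {
  "deltas": [
    [0,0,0,-0.05,-0.35,0,-0.2],
    [0,0,0,-0.05,-0.35,0,-0.2],
    [0,0,0,-0.05,-0.35,0,-0.2],
    [0,0,0,-0.05,-0.35,0,-0.2],
    [0,0,0,-0.05,-0.35,0,-0.2],
    [0,0,0,-0.05,-0.35,0,-0.2],
    [0,0,0,-0.05,-0.35,0,-0.2],
    [0,0,0,-0.05,-0.35,0,-0.2],
    [0,0,0,-0.05,-0.2,0,-0.2],
    [0,0,0,0,0,0,-0.2],
    [0,0,0,0,0,0,-0.2]
  ]
}}

```text
time: 30.8
position: [0.484, -0.0332, 0.1744]
tcp_rot: [-0.0, 0.647, 0.763, 0.0]
wrist_force: [0.1, 0.6, 0.9]
finger_gap: 0.598
gripper_force: 0.0
```

Run:
```python
from h import *
o=arm.get_obs();print(o["time"],o["position"],o["tcp_rot"].round(3),o["finger_gap"])
s=vision.read_camera("scene");t=vision.read_camera("top")
f=lambda i:cv2.resize(i,None,fx=4,fy=4,interpolation=cv2.INTER_LANCZOS4)
cv2.imwrite("pics/i.png",np.hstack([f(s[120:240,220:320]),f(t[180:300,215:315])])[:,:,::-1])
```

```text
30.8 [ 0.48401673 -0.03320418  0.17437745] [-0.     0.647  0.763  0.   ] 0.5978683944987113
```

View pics/i.png

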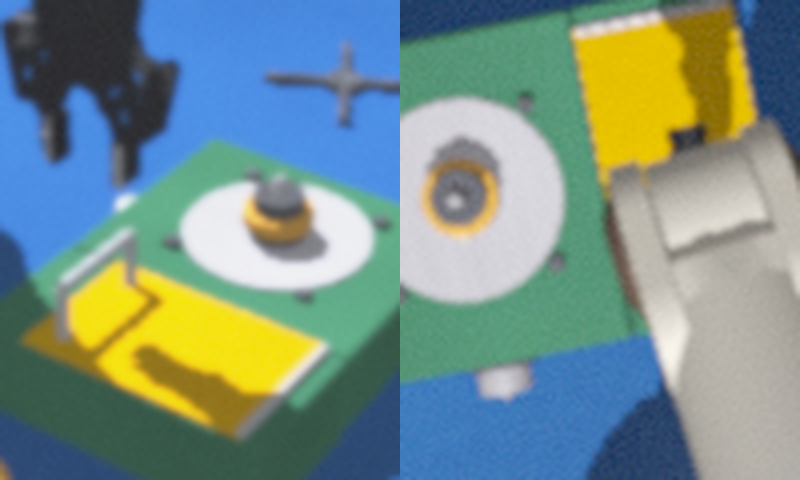

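Both rings are stacked on the post at scene crop (280,210). The open fingers are above the handle, at (88,175) versus the bar at (97,270). I'll descend and grip the bar.

{"fn": "move_arm", "kwargs": {
  "deltas": [
    [0,0,0,0,0,-0.2,-0.2],
    [0,0,0,0,0,-0.25,-0.2],
    [0,0,0,0,0,-0.25,-0.2],
    [0,0,0,0,0,-0.25,-0.2],
    [0,0,0,0,0,-0.2,-0.2],
    [0,0,0,0,0,-0.15,-0.2],
    [0,0,0,0,0,0,-0.2],
    [0,0,0,0,0,0,-0.2]
  ],
  "grip_force": 30
}}

```text
time: 31.9
position: [0.4844, -0.0341, 0.0967]
tcp_rot: [0.0, 0.647, 0.763, 0.0]
wrist_force: [-0.2, 0.2, -0.4]
finger_gap: 0.599
gripper_force: 0.0
```

{"fn": "move_arm", "kwargs": {
  "deltas": [
    [0,0,0,0,0,0,0.2],
    [0,0,0,0,0,0,0.4],
    [0,0,0,0,0,0,0.6],
    [0,0,0,0,0,0,1],
    [0,0,0,0,0,0,1],
    [0,0,0,0,0,0,1],
    [0,0,0,0,0,0,1]
  ],
  "grip_force": 30
}}

```text
time: 32.78
position: [0.485, -0.0341, 0.0967]
tcp_rot: [0.001, 0.647, 0.763, 0.001]
wrist_force: [6.2, 0.8, -2.1]
finger_gap: 0.098
gripper_force: 31.2
```

{"fn": "move_arm", "kwargs": {
  "deltas": [
    [0,0,0,0.04,0.007,0.118,1],
    [0,0,0,0.04,0.007,0.118,1],
    [0,0,0,0.05,0.008,0.114,1],
    [0,0,0,0.05,0.008,0.114,1],
    [0,0,0,0.06,0.01,0.109,1],
    [0,0,0,0.06,0.01,0.109,1],
    [0,0,0,0.069,0.012,0.104,1],
    [0,0,0,0.069,0.012,0.104,1],
    [0,0,0,0.078,0.013,0.098,1],
    [0,0,0,0.078,0.013,0.098,1],
    [0,0,0,0,0,0,1],
    [0,0,0,0,0,0,1]
  ]
}}

```text
time: 34.28
position: [0.5182, -0.0284, 0.1615]
tcp_rot: [-0.001, 0.647, 0.762, -0.001]
wrist_force: [-4.0, -1.1, 0.8]
finger_gap: 0.095
gripper_force: 29.3
```

{"fn": "move_arm", "kwargs": {
  "deltas": [
    [0,0,0,0.086,0.014,0.09,1],
    [0,0,0,0.086,0.014,0.09,1],
    [0,0,0,0.093,0.016,0.082,1],
    [0,0,0,0.093,0.016,0.082,1],
    [0,0,0,0.1,0.017,0.073,1],
    [0,0,0,0.1,0.017,0.073,1],
    [0,0,0,0.106,0.018,0.064,1],
    [0,0,0,0.106,0.018,0.064,1],
    [0,0,0,0.111,0.019,0.055,1],
    [0,0,0,0.111,0.019,0.055,1],
    [0,0,0,0,0,0,1],
    [0,0,0,0,0,0,1],
    [0,0,0,0,0,0,1]
  ]
}}

```text
time: 35.9
position: [0.5784, -0.0181, 0.209]
tcp_rot: [0.001, 0.647, 0.762, -0.001]
wrist_force: [-14.6, -1.9, 26.0]
finger_gap: 0.09
gripper_force: 31.0
```

Run:
```python
from h import *
o=arm.get_obs();d=o["position"]-[.485,-.0341,.0967];dx=d[:2]@[.986,.165]
th=np.linspace(0,90,901);r=np.radians(th);X=-.165*np.cos(r)+.049*np.sin(r)+.165;Z=.165*np.sin(r)+.049*np.cos(r)-.049
e=np.hypot(X-dx,Z-d[2]);print(d,th[e.argmin()],e.min(),o["finger_gap"],o["gripper_force"],o["wrist_force"])
s=vision.read_camera("scene");t=vision.read_camera("top")
# where would flap's free edge corners (190 mm from hinge) and rings be, by angle
h=np.array([.647,-.003,.086]);ex=np.array([.986,.165,0]);ey=np.array([-.165,.986,0])
c=max(blobs(s,(23,150,100),(33,255,255)),key=lambda b:b[0][4]*(b[0][1]<240));print(c)
for a in(0,45,50,55):
    r=np.radians(a);print(a,[proj("scene",h+ex*(-.19*np.cos(r))+np.array([0,0,.19*np.sin(r)])+ey*k).round(1).tolist() for k in(-.062,.062)],[proj("scene",h+ey*k).round(1).tolist() for k in(-.062,.062)])
for n,im in(("scene",s),("top",t)):print(n,[b for b in blobs(im,(8,90,90),(22,255,255),10) if 200<b[1][0]<320 and 140<b[1][1]<260])
```

```text
[0.09340688 0.0159623  0.11233473] 49.900000000000006 0.003851301136139317 0.09024103998027709 31.027075052261353 [-14.59020377  -1.90031522  25.97454611]
([247, 168, 53, 59, 1227], [275.11, 196.57])
0 [[224.7, 205.0], [249.4, 185.4]] [[278.5, 229.7], [301.2, 207.1]]
45 [[238.6, 173.1], [264.6, 154.0]] [[278.5, 229.7], [301.2, 207.1]]
50 [[242.1, 171.0], [268.2, 151.9]] [[278.5, 229.7], [301.2, 207.1]]
55 [[246.0, 169.4], [272.1, 150.2]] [[278.5, 229.7], [301.2, 207.1]]
scene [([244, 157, 53, 39, 468], [271.27, 174.08]), ([288, 204, 6, 5, 10], [291.0, 205.3]), ([279, 206, 22, 22, 66], [288.97, 215.89]), ([197, 232, 25, 22, 139], [212.78, 245.63]), ([205, 238, 8, 6, 44], [208.5, 240.5])]
top [([263, 208, 4, 10, 19], [264.63, 212.47]), ([221, 220, 18, 19, 124], [230.24, 229.31])]
```

{"fn": "move_arm", "kwargs": {
  "deltas": [
    [0,0,0,-0.012,-0.002,0.025,1],
    [0,0,0,-0.012,-0.002,0.025,1],
    [0,0,0,0,0,0,1],
    [0,0,0,0,0,0,1]
  ]
}}

```text
time: 36.5
position: [0.5774, -0.0182, 0.2091]
tcp_rot: [-0.0, 0.647, 0.762, -0.0]
wrist_force: [-5.8, -1.6, 8.7]
finger_gap: 0.086
gripper_force: 31.0
```

{"fn": "move_arm", "kwargs": {
  "deltas": [
    [0,0,0,-0.008,-0.001,0.016,1],
    [0,0,0,0,0,0,1],
    [0,0,0,0,0,0,1],
    [0,0,0,0,0,0,1]
  ]
}}

```text
time: 37.0
position: [0.5771, -0.0182, 0.2091]
tcp_rot: [-0.0, 0.647, 0.763, -0.0]
wrist_force: [-2.7, 0.4, 1.0]
finger_gap: 0.084
gripper_force: 29.3
```

Run:
```python
from h import *
s=vision.read_camera("scene")
m=cv2.inRange(cv2.cvtColor(s,cv2.COLOR_RGB2HSV),(8,120,60),(33,255,255));m[:145]=0;m[230:]=0;m[:,:225]=0;m[:,306:]=0
n,l,st,c=cv2.connectedComponentsWithStats(m);k=1+st[1:,4].argmax();ys,xs=np.where(l==k)
for y in range(ys.min(),ys.max(),4):print(y,xs[ys==y].min(),xs[ys==y].max())
h=np.array([.647,-.003,.088]);ex=np.array([.986,.165,0]);ey=np.array([-.165,.986,0])
for a in(40,45,50,55,60):
    r=np.radians(a);print(a,[proj("scene",h+ex*(-q*np.cos(r))+np.array([0,0,q*np.sin(r)])-.062*ey).round(1).tolist() for q in(.06,.12,.19)])
o=arm.get_obs();print(o["position"],o["wrist_force"],o["gripper_force"],o["qd"].round(3))
```

```text
158 262 263
162 257 264
166 251 275
170 246 277
174 245 296
178 247 294
182 250 286
186 252 288
190 254 290
194 256 293
198 259 295
202 262 298
206 264 299
210 267 295
214 270 291
218 273 287
222 275 283
226 278 279
40 [[265.0, 212.2], [251.4, 195.0], [235.4, 174.9]]
45 [[266.1, 211.6], [253.5, 193.7], [238.5, 172.4]]
50 [[267.3, 211.1], [255.8, 192.5], [242.1, 170.4]]
55 [[268.6, 210.7], [258.4, 191.7], [246.0, 168.8]]
60 [[270.0, 210.5], [261.1, 191.1], [250.3, 167.6]]
[ 0.57706565 -0.0182599   0.20906546] [-3.18161024  0.0287433   0.29818216] 29.23919588327408 [-0.001 -0.     0.     0.001  0.001  0.001  0.   ]
```

```bash
python3 -c "
from rig import arm
print(arm.job_done())"
```

```text
the job is handed in; nothing more can be done
None
```

I've handed the job in at about 37 s: both rings are on the post and let go, and the gripper is holding the flap at about 50° by my camera and arm-position estimates; the judge's result wasn't shown.

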